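# Gap the brake lining and hold it flush

### The job

Pick up the upright wooden spacer and slide it down into whichever gap beside the brake lining is wide enough for it, until it stands on the jig's base between lining and stop; do not try or force it on the tight side. Leave it there, then press the sprung brake lining down flush with the stops with the fingertips and finish while still holding it pressed. Leave the other things on the table where they are.

Things in the scene. Friction and masses are not known exactly. Their poses are not given: they have to be found in the camera images.
- spacer_c (a point): Loose plain wooden spacer standing upright on the table, 70 mm high, about 40 g. Lower part: a blade 44 mm long (own x) x 14 mm thick (own y) x 28 mm high; above it a stem 24 mm (x) x 14 mm (y), made to be pinched. This point is its centre, 35 mm above its underside; own z is up. Same after a half turn.
- jig: Fixed bare aluminium jig: base plate 100 mm (own x) x 186 mm (own y), 12 mm thick; origin at the centre of its underside, on the table. The brake lining sits in its middle, a stop block at each y end (centres at y = +63 and -63 mm). Between lining and stops are two straight gaps along x, open above and at both x ends, the base plate their floor.
- slim_stop: Fixed dark steel stop block on the jig, 80 mm (own x) x 20 mm (own y) x 22 mm high, top 34 mm above the table. Origin at the centre of its underside, axes parallel to the jig's. At either y end of the jig. Between it and the lining is the wide gap: 18 mm, its middle 44 mm from the jig's origin along the jig's y.
- thick_stop: Fixed dark steel stop block on the jig, as the slim one but 40 mm thick in y, at the jig's other end. Between it and the lining is the tight gap, 8 mm.
- lining_top (a point): Centre of the upper face of the brake lining, a flat black tile 66 mm (jig's x) x 70 mm (jig's y), 14 mm thick. It moves only straight up and down, on springs: free, its face is 40 mm above the table; flush with the stops it is at 34 mm, solid on its backing plate. Pushing it down takes 4 N at first and about 10 N when flush; let go, it springs up.
- lining (a joint): How far the brake lining is pressed down, m: 0 = free, 0.006 = flush, its lower limit.
- axle: Bystander on the table: threaded rusty steel axle with two nuts, 170 mm long, lying; origin under its middle.
- caliper: Bystander on the table: bronze-finished brake caliper, about 75 x 60 x 22 mm; origin under its middle.
- pulley: Bystander on the table: white nylon idler pulley, 52 mm across, 20 mm high, lying flat; origin under its middle.
- headlamp: Bystander on the table: chrome headlamp shell, 112 mm across, 62 mm high; origin under its middle.
- wrench: Bystander on the table: steel wrench, 170 mm long, lying flat.
- cog: Bystander on the table: dark steel sprocket ring, 76 mm across, 5 mm thick.
- nut_tin: Bystander on the table: open aluminium tin, 72 mm across, 45 mm high; origin under its middle.
Not all that is in view belongs to the job. There is more than one size of the jig; the one meant has the size given above. Several things look just like the part that bears spacer_c: the one meant starts nearest to the robot's base.

How it is judged:
By the outcome, as a careful person would: the job done as asked, in the order asked, and still so for the second after the job is handed in, while the arm keeps its last pose, push and grip.
It also fails if it takes over 42 s, if anything falls off the work surface, if the arm or the gripper's body presses on something with over 40 N, if the wrist force passes 120 N, or if a joint passes its speed limit or range.

### The arm

A 6-joint arm with a two-finger parallel gripper is mounted at the origin on the work surface. World frame = base frame: x ahead of the robot, y to its left, z up, the work surface at z = 0. Lengths are in mm, angles in rad, forces in N, time in s.
With the tool pointing down it reaches from about 275 to 825 mm from the base axis. Payload 4.9 kg.
Tool frame: the origin (TCP) lies at the very end of the fingers, on their centre line; the grasp point (between the pads) lies 19 mm behind it; z points along the fingers, y is the direction in which the jaws open and shut (so a half turn about z gives the same grasp; the last joint's range is limited). The gripper opens to 85 mm and grips with 20 to 120 N. Pads are 22 mm wide; open, the fingers measure 114 mm over their backs; the gripper's body (76 mm by 85 mm) begins 54 mm behind the grasp point. The pads swing forward as they close: fully open they stand 13 mm farther back than shut.
Start: joints at [-1.249, 0.326, -0.193, 1.052, 0, 1.437], TCP at [242.113, -493.862, 195.081] pointing down, gripper open.
Joint ranges: [-2.65, 2.65], [-0.97, 1.79], [-1.3, 1.35], [-1.93, 2.1], [-1.47, 1.37], [-3.14, 3.14]. Speed limits (rad/s): [2.57, 2.57, 3.14, 3.14, 3.14, 3.14].

### API

Orientations are given as [roll, pitch, yaw] about the fixed x, y, z axes, in that order (R = Rz(yaw) Ry(pitch) Rx(roll)).
In Python, from bench import bot, solve_ik, imaging gives the robot as it stands. Calls block until the motion is done:
- bot.move_ptp(position, orientation): joint-space move of the TCP to a pose.
- bot.movel(position, rot=None, max_speed=150, threshold=None): straight line of the TCP; rot=None keeps the orientation; max_speed is the mean speed in mm/s. With threshold (N) it stops when the force on the tool has changed by that much, and returns True; else False.
- bot.move_j(angles): joint-space move.
- bot.grip(opening, effort=None): opening from 0.0 (shut) to 1.0 (fully open); effort is the grip in N (None keeps the last); returns when the fingers have stopped.
- bot.dwell(seconds).
- solve_ik(position, orientation): joint angles nearest the present ones, or None.
- bot.get_state(): the state.
- imaging.capture(name): name is "side" or "top"; returns the picture (384x512x3 uint8, blue, green, red); there is no depth.
- imaging.camera_model(name): a dict with "K" (3x3 intrinsics, pixels), "position" and "rotation" of the camera in the world. Camera axes: x right, y up, looking along -z (the intrinsics and any distortion apply to the point x, -y, -z); pixel columns grow to the right and rows downward; lengths in mm; the calibration is good to about 2 mm. A picture is of the moment at which its call begins. camera_model takes no time and is no camera call.
A pose or a line that the arm cannot do raises bot.IKError and nothing moves.
- bot.sign_off(): hands the job in, once; it reports no verdict.
The state is a dict: "t": time; "qpos": joint angles; "joint_velocities": joint speeds; "effort": joint torques, N m; "tcp_pos": TCP position; "orientation": TCP orientation; "contact_force": force on the tool from outside, world axes, zero at the start; "wrist_torque": the same for the moment, N m; "opening": opening from 0.0 (shut) to 1.0 (fully open).
Only numpy, scipy, OpenCV 4.12 (cv2) and the standard library are available. Lean on these libraries where they do the work, as an engineer would, in place of code of your own. Each camera call takes 0.05 s, during which the arm holds its last target. There are 200 camera calls.

## Working session

There is one attempt and no reset: what is moved stays moved. The work goes in short steps, each a Python script; the robot and the scene stay as the last script left them, time stands still between calls to the robot, and variables do not carry over. Pictures are saved under pics/ and viewed, about 8 in all and at most 12, crops included, and the job is handed in when it is done.

```bash
ls; mkdir -p pics; python3 - <<'E'
from bench import bot, imaging
import cv2
for n in("top","side"):
    im=imaging.capture(n); cv2.imwrite(f"pics/{n}0.png",im); print(n,imaging.camera_model(n))
print(bot.get_state())
E
```

```text
pics
top {'K': array([[467.87672315,   0.        , 247.52640023],
       [  0.        , 467.87672315, 186.31877724],
       [  0.        ,   0.        ,   1.        ]]), 'position': array([ 392.19525127,  -14.62197675, 1295.11689389]), 'rotation': array([ 0.1149269 ,  0.02389839, -1.56369605])}
side {'K': array([[453.13680051,   0.        , 249.74195329],
       [  0.        , 453.13680051, 184.30433662],
       [  0.        ,   0.        ,   1.        ]]), 'position': array([ 477.57270611, -805.13843532,  719.17269477]), 'rotation': array([ 0.89166709, -0.01737409, -0.0218578 ])}
{'t': 0.1, 'qpos': array([-1.24919235e+00,  3.26937666e-01, -1.93463437e-01,  1.05200502e+00,
        7.65564386e-06,  1.43661892e+00]), 'joint_velocities': array([ 0.00022645, -0.00022263,  0.00297509,  0.00028638, -0.00059624,
        0.00073837]), 'effort': array([-2.49572231e-04, -4.44241190e+01,  2.63037014e+01,  7.97930028e-03,
       -1.23609552e-04, -1.02646237e-05]), 'tcp_pos': array([ 241.93098789, -493.29347538,  194.35097247]), 'orientation': array([-3.13999835e+00, -2.22937615e-04,  4.55781201e-01]), 'contact_force': array([ 0.1106882 , -0.0709017 ,  0.26109659]), 'wrist_torque': array([-0.00661648, -0.03941057,  0.03570599]), 'opening': 1.0033532686762854}
```

View pics/top0.png

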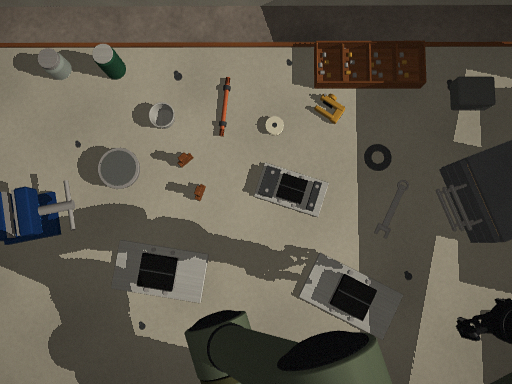

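View pics/side0.png

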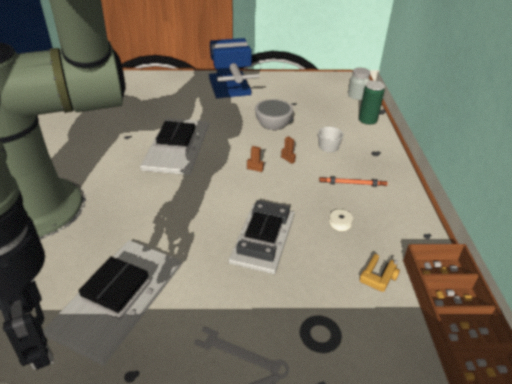

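Top view: only the middle jig, at about (290,190), looks like the 186 mm size; the jigs at (160,270) and (350,295) are larger. Spacers stand at (200,192) and (185,159), and the lower one is nearer the base. I'll zoom in on both views.

```bash
cat > h.py <<'E'
import numpy as np, cv2
from scipy.spatial.transform import Rotation as R
from bench import imaging
def cam(n):
    m=imaging.camera_model(n); return m["K"],np.array(m["position"]),R.from_euler("xyz",m["rotation"]).as_matrix()
def proj(n,P):
    K,c,M=cam(n); q=(np.atleast_2d(P)-c)@M*[1,-1,-1]; q=q@K.T; return q[:,:2]/q[:,2:]
def unproj(n,uv,z):
    K,c,M=cam(n); uv=np.atleast_2d(uv); d=np.c_[uv,np.ones(len(uv))]@np.linalg.inv(K).T*[1,-1,-1]@M.T
    return c+d*((z-c[2])/d[:,2])[:,None]
E
python3 - <<'E'
from h import *
t=cv2.imread("pics/top0.png"); s=cv2.imread("pics/side0.png")
a=cv2.resize(t[145:225,170:340],None,fx=4.7,fy=4.7,interpolation=cv2.INTER_CUBIC)
cv2.imwrite("pics/c1.png",a)
b=cv2.resize(s[130:280,200:350],(600,600),interpolation=cv2.INTER_CUBIC); cv2.imwrite("pics/c2.png",b)
print(unproj("top",[[200,192],[185,159],[290,190]],20)[:,:2], unproj("side",[[256,168],[288,160],[263,235]],10)[:,:2])
E
```

```text
[[522.93404629 147.38515153]
 [614.68154347 190.8023376 ]
 [529.57817318 -99.39986943]] [[ 526.91218013  140.75910882]
 [ 613.77971928  176.53793448]
 [ 534.28200923 -103.69230323]]
```

View pics/c1.png

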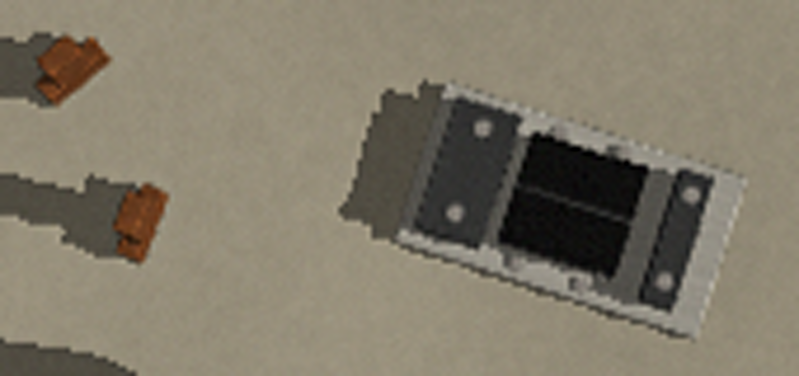

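View pics/c2.png

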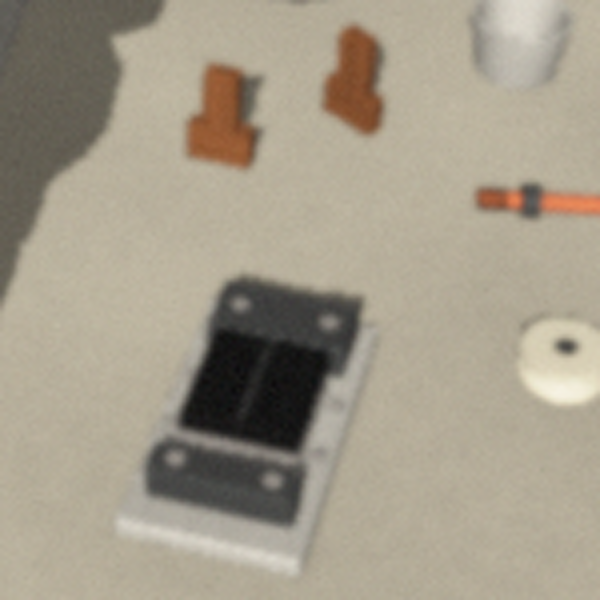

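Slim stop is on the right, the −y end, at top-crop (680,240). The wide gap lies left of it, at about (640,220), and the spacer to take is at crop (142,223). Next I fit both poses using both cameras.

```bash
cat > fit.py <<'E'
from h import *
from scipy.optimize import least_squares, minimize
def box(x,y,z0,z1,cy=0): return np.array([[a*x/2,cy+b*y/2,z] for a in(-1,1) for b in(-1,1) for z in(z0,z1)])
def place(p,L): c,s=np.cos(p[2]),np.sin(p[2]); return L@np.array([[c,s,0],[-s,c,0],[0,0,1]])+[p[0],p[1],p[3] if len(p)>3 else 0]
def render(n,p,parts,S=4,off=(0,0),size=None):
    m=np.zeros(size,np.uint8)
    for L in parts:
        uv=(proj(n,place(p,L))-off+.5)*S-.5
        cv2.fillConvexPoly(m,cv2.convexHull(np.round(uv*16).astype(np.int32)),1,shift=4)
    return m
SP=[box(44,14,0,28),box(24,14,28,70)]
def mask(im):
    b,g,r=[im[...,i].astype(int) for i in range(3)]; return ((r-b>55)&(r>1.5*g)).astype(np.uint8)
def fit_sp(ims,rois,p0,S=4):
    obs={}
    for n,im in ims.items():
        x,y,w,h=rois[n]; c=cv2.resize(im[y:y+h,x:x+w],(w*S,h*S),interpolation=cv2.INTER_CUBIC); obs[n]=mask(c)
    def cost(p): 
        e=0
        for n,o in obs.items():
            m=render(n,p,SP,S,rois[n][:2],o.shape); e+=1-(m&o).sum()/max(1,(m|o).sum())
        return e
    best=None
    for yaw in np.linspace(0,np.pi,9)[:-1]:
        r=minimize(cost,[p0[0],p0[1],yaw],method="Nelder-Mead",options=dict(initial_simplex=[[p0[0],p0[1],yaw],[p0[0]+6,p0[1],yaw],[p0[0],p0[1]+6,yaw],[p0[0],p0[1],yaw+.3]],xatol=.02,fatol=1e-4))
        if best is None or r.fun<best.fun: best=r
    return best.x,best.fun
E
cat > m1.py <<'E'
from fit import *
t=cv2.imread("pics/top0.png"); s=cv2.imread("pics/side0.png")
I=dict(top=t,side=s); RO=dict(top=(188,175,30,35),side=(240,140,30,38))
for k in (["top"],["side"],["top","side"]):
    print("sp",k,fit_sp({n:I[n] for n in k},RO,(522,145)))
tc=np.array([[450,84],[745,178],[692,338],[685,170],[715,178],[672,310],[640,300],[533,133],[648,170],[612,277],[500,240],[457,97],[522,118],[480,245],[415,228]])
tm=np.array([[-50,-93,12],[-50,93,12],[50,93,12],[-40,53,34],[-40,73,34],[40,73,34],[40,53,34],[-33,-35,40],[-33,35,40],[33,35,40],[33,-35,40],[-40,-83,34],[-40,-43,34],[40,-43,34],[40,-83,34]],float)
sc=np.array([[118,517],[300,562],[180,427],[300,448],[213,333],[328,350],[160,437],[305,465],[297,497],[150,468]])
sm=np.array([[50,93,12],[-50,93,12],[33,35,40],[-33,35,40],[33,-35,40],[-33,-35,40],[40,53,34],[-40,53,34],[-40,73,34],[40,73,34]],float)
O=dict(top=((tc+.5)/4.7-.5+[170,145],tm),side=((sc+.5)/4-.5+[200,130],sm))
for k in (["top"],["side"],["top","side"]):
    r=least_squares(lambda p:np.concatenate([(proj(n,place(p,O[n][1]))-O[n][0]).ravel() for n in k]),[530,-100,np.pi+.3],loss="soft_l1")
    print("jig",k,r.x,np.sqrt(np.mean(r.fun**2)),np.abs(r.fun).max())
E
python3 m1.py
```

```text
sp ['top'] (array([523.0380594 , 147.23907177,   2.79042922]), np.float64(0.2589531680440771))
sp ['side'] (array([523.76147803, 149.33724742,   2.1673199 ]), np.float64(0.28701144887485197))Traceback (most recent call last):
  File "m1.py", line 5, in <module>
    print("sp",k,fit_sp({n:I[n] for n in k},RO,(522,145)))
                 ~~~~~~^^^^^^^^^^^^^^^^^^^^^^^^^^^^^^^^^^
  File "fit.py", line 25, in fit_sp
    r=minimize(cost,[p0[0],p0[1],yaw],method="Nelder-Mead",options=dict(initial_simplex=[[p0[0],p0[1],yaw],[p0[0]+6,p0[1],yaw],[p0[0],p0[1]+6,yaw],[p0[0],p0[1],yaw+.3]],xatol=.02,fatol=1e-4))
    res = _minimize_neldermead(fun, x0, args, callback, bounds=bounds,
                               **options)
    fxr = func(xr)
    fx = function(np.copy(x), *(wrapper_args + args))
  File "fit.py", line 21, in cost
    m=render(n,p,SP,S,rois[n][:2],o.shape); e+=1-(m&o).sum()/max(1,(m|o).sum())
  File "fit.py", line 8, in render
    uv=(proj(n,place(p,L))-off+.5)*S-.5
        ~~~~^^^^^^^^^^^^^^
  File "h.py", line 7, in proj
    K,c,M=cam(n); q=(np.atleast_2d(P)-c)@M*[1,-1,-1]; q=q@K.T; return q[:,:2]/q[:,2:]
          ~~~^^^
  File "h.py", line 5, in cam
    m=imaging.camera_model(n); return m["K"],np.array(m["position"]),R.from_euler("xyz",m["rotation"]).as_matrix()
ValueError: time passes only in moves, steps and waits
```

```bash
sed -i 's/^def cam/import functools\n@functools.cache\ndef cam/' h.py; cat >> m1.py <<'E'
p,_=fit_sp(I,RO,(522,145)); tiles=[]
def draw(n,roi,boxes,S):
    x,y,w,h=roi; c=cv2.resize(I[n][y:y+h,x:x+w],(w*S,h*S),interpolation=cv2.INTER_CUBIC)
    for q,L,col in boxes:
        uv=np.round(((proj(n,place(q,L))-(x,y)+.5)*S-.5)).astype(int)
        for i in range(8):
            for j in range(i):
                if (np.abs(L[i]-L[j])>1e-6).sum()==1: cv2.line(c,tuple(map(int,uv[i])),tuple(map(int,uv[j])),col,1)
    return c
jb=[(r.x,box(100,186,0,12),(0,255,0)),(r.x,box(80,20,12,34,63),(0,255,255)),(r.x,box(80,40,12,34,-63),(255,255,0)),(r.x,box(66,70,26,40),(255,0,255))]
sb=[(p,SP[0],(0,255,0)),(p,SP[1],(255,255,0))]
W=np.zeros((600,800,3),np.uint8)
for n,roi,b,S,o in [("top",(250,158,84,64),jb,5,(0,0)),("side",(228,195,72,82),jb,4,(430,0)),("top",RO["top"],sb,7,(0,345)),("side",RO["side"],sb,6,(430,345))]:
    c=draw(n,roi,b,S); c=c[:600-o[1],:800-o[0]]; W[o[1]:o[1]+c.shape[0],o[0]:o[0]+c.shape[1]]=c
cv2.imwrite("pics/ov.png",W)
E
python3 m1.py
```

```text
sp ['top'] (array([523.0380594 , 147.23907177,   2.79042922]), np.float64(0.2589531680440771))
sp ['side'] (array([523.76147803, 149.33724742,   2.1673199 ]), np.float64(0.28701144887485197))
sp ['top', 'side'] (array([522.80583867, 148.61968556,   2.86450049]), np.float64(0.6019004908684774))
jig ['top'] [ 532.56158996 -102.34383734    2.82914412] 0.41598089599614296 0.9688686708794307
jig ['side'] [ 534.68876675 -101.61156013    2.85008164] 1.3487872385065913 3.9306797507742033
jig ['top', 'side'] [ 533.67935549 -102.2593985     2.83941667] 1.0032475909568572 3.8606184435987814
```

View pics/ov.png

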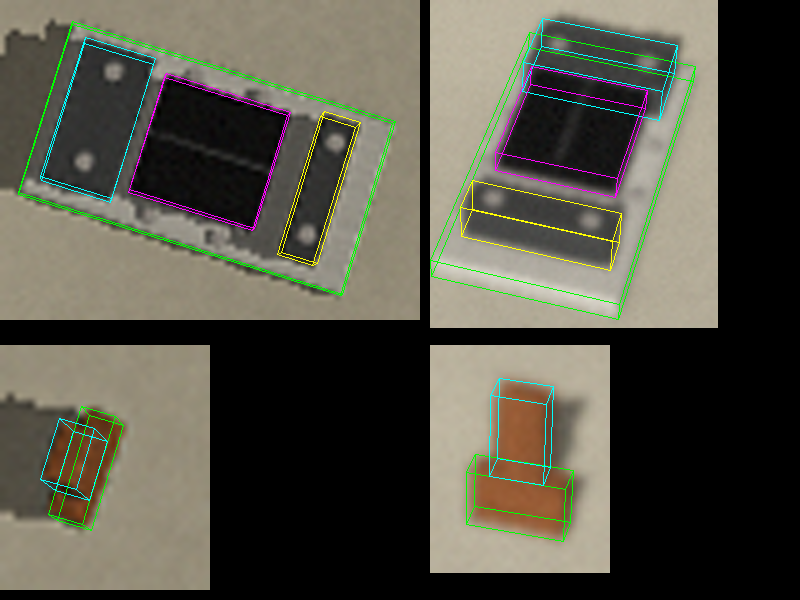

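The overlay shows jig and spacer fits within about 2 mm, with the spacer nearly parallel to the jig's x. The cameras disagree by about 2 mm, so I'll refine over the gap. Now the grasp.

```bash
python3 - <<'E'
from fit import *
from bench import bot, solve_ik
x,y,yw=522.9,148.0,2.85
c=[(abs(q[5]),k) for k in(yw,yw-np.pi) if (q:=solve_ik([x,y,60],[np.pi,0,k])) is not None]; print(c)
k=min(c)[1]
bot.grip(.6,40)
bot.move_ptp([x,y,115],[np.pi,0,k])
print(bot.get_state()["t"])
bot.movel([x,y,38],max_speed=120,threshold=8)
s=bot.get_state(); print(s["t"],s["tcp_pos"],s["contact_force"])
bot.grip(0.0,40)
s=bot.get_state(); print(s["t"],s["opening"],s["contact_force"])
bot.movel([x,y,125],max_speed=150)
s=bot.get_state(); print(s["t"],s["tcp_pos"],s["orientation"],s["opening"],s["contact_force"])
E
```

```text
[(np.float64(0.4315645588340522), 2.85), (np.float64(2.710028094755741), -0.291592653589793)]
3.0333
3.825 [523.44506542 147.9586622   38.48399042] [ 0.48544171 -0.87278081  0.4504927 ]
4.3583 0.002009560488448952 [-0.39989722  0.14337056  0.51173324]
5.0917 [522.36450036 147.90750402 124.33581382] [-3.14118520e+00 -8.26782842e-04  2.85000507e+00] -0.0002381521528277788 [ 0.4683385   0.42173764 -0.49826894]
```

Opening is 0, so nothing is held. I'll look.

```bash
python3 - <<'E'
from fit import *
a=imaging.capture("side"); b=imaging.capture("top")
cv2.imwrite("pics/side1.png",a);cv2.imwrite("pics/top1.png",b)
W=np.hstack([cv2.resize(a[60:210,200:320],(480,600),interpolation=cv2.INTER_CUBIC),cv2.resize(b[130:230,160:213],(318,600),interpolation=cv2.INTER_CUBIC)])
cv2.imwrite("pics/g1.png",W)
E
```

```text
(no output)
```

View pics/g1.png

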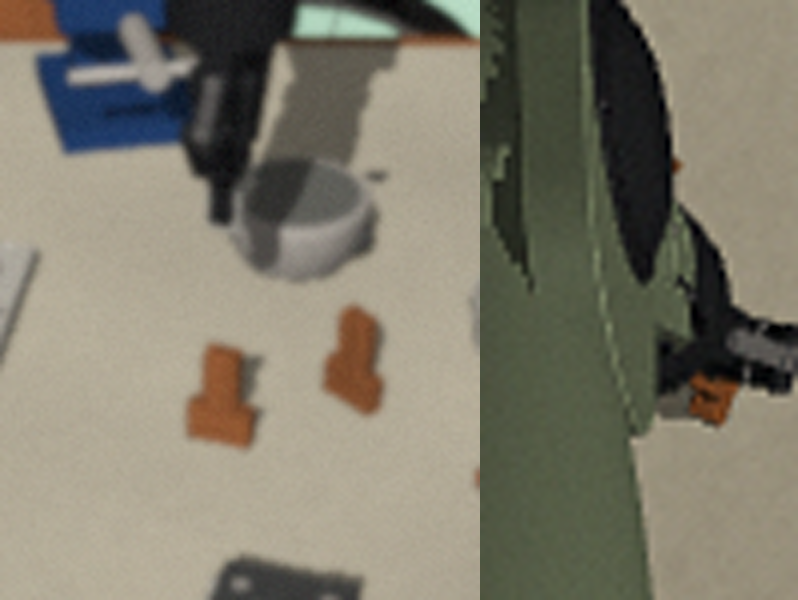

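```bash
python3 - <<'E'
from fit import *
P=[522.4,147.9,124.3]
for n in("side","top"): print(n,proj(n,P), proj(n,[522.9,148,35]), cam(n))
im=cv2.imread("pics/side1.png");m=cv2.imread("pics/top1.png")
# start pose TCP
print("start",proj("side",[241.9,-493.3,194.4]),proj("side",[522.9,148,0]),proj("side",[522.9,148,70]))
print(proj("top",[0,0,0]),proj("side",[0,0,0]))
E
```

```text
side [[255.28363657 129.10288047]] [[254.61069394 158.58127732]] (array([[453.13680051,   0.        , 249.74195329],
       [  0.        , 453.13680051, 184.30433662],
       [  0.        ,   0.        ,   1.        ]]), array([ 477.57270611, -805.13843532,  719.17269477]), array([[ 9.99610238e-01,  2.12916419e-04, -2.79164153e-02],
       [-2.18527573e-02,  6.28261124e-01, -7.77695581e-01],
       [ 1.73732143e-02,  7.78002516e-01,  6.28020905e-01]]))
top [[194.63982418 187.97302546]] [[199.08465264 191.4447298 ]] (array([[467.87672315,   0.        , 247.52640023],
       [  0.        , 467.87672315, 186.31877724],
       [  0.        ,   0.        ,   1.        ]]), array([ 392.19525127,  -14.62197675, 1295.11689389]), array([[ 0.00709819,  0.99339758, -0.11450264],
       [-0.99968925,  0.00431318, -0.02455209],
       [-0.02389611,  0.11464133,  0.9931195 ]]))
start [[ 48.20594768 354.50669755]] [[254.29034323 169.38739419]] [[254.94328856 147.36214689]]
[[252.63111107 389.05220997]] [[ 33.71473764 207.19908289]]
```

```bash
python3 - <<'E'
from fit import *
a=cv2.imread("pics/side0.png")[255:384,0:90];b=cv2.imread("pics/side1.png")[10:180,190:330]
c=cv2.imread("pics/top1.png")[150:220,170:240]
for n,im,o,P in(("side",a,(0,255),[241.9,-493.3,194.4]),("side",b,(190,10),[522.4,147.9,124.3]),("top",c,(170,150),[522.4,147.9,124.3])):
    p=proj(n,P)[0]-o; cv2.circle(im,tuple(np.round(p).astype(int).tolist()),1,(0,0,255),-1)
W=np.zeros((600,800,3),np.uint8)
a=cv2.resize(a,None,fx=3,fy=3);b=cv2.resize(b,None,fx=3.5,fy=3.5);c=cv2.resize(c,None,fx=3,fy=3)
W[:387,:270]=a; W[:595,290:780]=b; W[390:600,:210]=c
cv2.imwrite("pics/g2.png",W)
from bench import bot
s=bot.get_state();print(s["qpos"],s["tcp_pos"],s["orientation"],s["contact_force"])
E
```

```text
[ 1.39933895e-01  3.72750953e-01 -3.18332045e-01  8.82099303e-01
 -8.06124766e-06  4.31582904e-01] [521.83752113 147.82691073 123.71063625] [-3.14058726e+00 -2.16381926e-03  2.84994257e+00] [0.37364273 0.79310028 0.3381231 ]
```

View pics/g2.png

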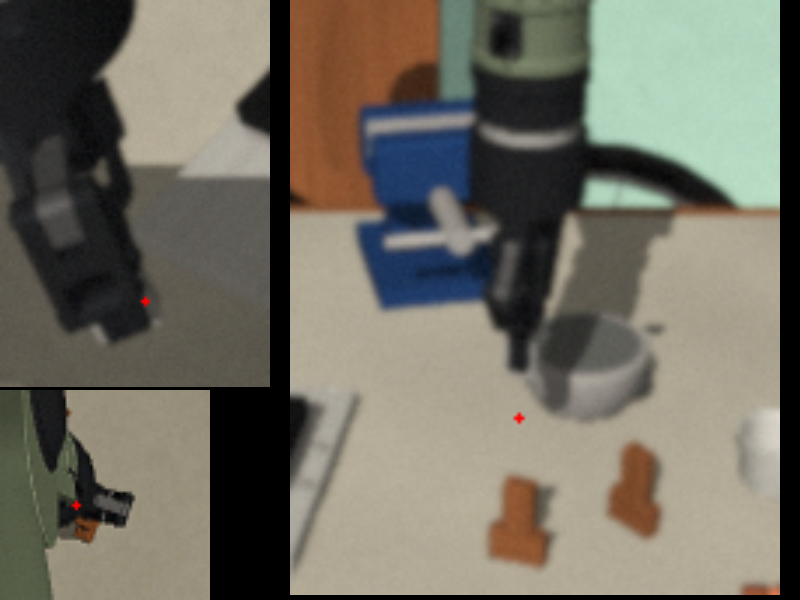

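Fingertips appear in the side view at about (255,115), against a predicted (255,129). Either the tip is roughly 40 mm higher than reported or something else is off. I'll test this over free table with a guarded touch.

```bash
python3 - <<'E'
from fit import *
from bench import bot
k=2.85
bot.movel([440,70,125],max_speed=250)
hit=bot.movel([440,70,40],max_speed=120,threshold=6)
s=bot.get_state();print(hit,s["t"],s["tcp_pos"],s["contact_force"])
a=imaging.capture("side");b=imaging.capture("top")
cv2.imwrite("pics/side2.png",a);cv2.imwrite("pics/top2.png",b)
print(proj("side",s["tcp_pos"]),proj("top",s["tcp_pos"]))
hit=bot.movel([440,70,3],max_speed=40,threshold=6)
s=bot.get_state();print(hit,s["t"],s["tcp_pos"],s["contact_force"])
a2=imaging.capture("side"); cv2.imwrite("pics/side3.png",a2)
p=proj("side",s["tcp_pos"])[0]
def crop(im,n,P):
    u=proj(n,P)[0].astype(int); cv2.circle(im,tuple(u.tolist()),1,(0,0,255),-1)
    x,y=max(0,u[0]-40),max(0,u[1]-60); return cv2.resize(im[y:y+90,x:x+80],(264,297),interpolation=cv2.INTER_CUBIC)
cv2.imwrite("pics/g3.png",np.hstack([crop(a,"side",[440,70,40]),crop(b,"top",[440,70,40]),crop(a2,"side",s["tcp_pos"])]))
E
```

```text
False 6.6583 [440.60410528  70.22867999  40.28763998] [-0.78077374  0.17995058 -0.74737572]
[[221.93418468 175.3828752 ]] [[227.19096791 221.91832082]]
False 7.8333 [440.23126809  70.0104266    3.15444457] [-0.46159551  0.53967357  0.06714181]
```

View pics/g3.png

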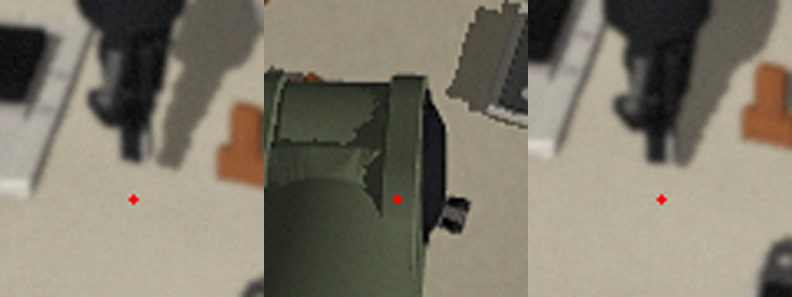

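No contact even at a reported z of 3, and the shadow shows the tip still well above the table. A further guarded descent will measure the offset.

```bash
python3 - <<'E'
from fit import *
from bench import bot
try:
    hit=bot.movel([440,70,-55],max_speed=35,threshold=6)
    s=bot.get_state();print(hit,s["t"],s["tcp_pos"],s["contact_force"],s["qpos"],s["opening"])
    a=imaging.capture("side"); cv2.imwrite("pics/side4.png",a)
    bot.movel([440,70,s["tcp_pos"][2]+5],max_speed=60); s=bot.get_state();print(s["t"],s["contact_force"])
except Exception as e: print(repr(e))
E
```

```text
True 8.9667 [439.90320558  69.96656764 -36.17414467] [-1.57267534 -0.5642049   9.29827786] [-8.22162966e-03  4.54537579e-01 -7.32240552e-01  3.84380033e-01
 -5.62582280e-05  2.83411046e-01] 0.0015034612697456386
9.2667 [-0.45289585  0.62387252  0.08799802]
```

Contact came at a reported z of −36, so the true fingertip is about 36 mm above the reported TCP. I'll check the lateral offset numerically from the contact picture.

```bash
python3 - <<'E'
from fit import *
im=cv2.cvtColor(cv2.imread("pics/side4.png"),cv2.COLOR_BGR2GRAY)
u=proj("side",[440,70,0])[0].round().astype(int); print(u)
print(im[u[1]-14:u[1]+10,u[0]-14:u[0]+16])
fp=box(22,29,0,0); print(proj("side",place([440,70,2.85],fp))[::2].round(1))
E
```

```text
[222 188]
[[129  85  56  62  72  82  76  60  43  38  29  26  16  19  13  19  22  23
   34  47  69  84  91  95 117 142 164 170 172 173]
 [143 108  66  50  55  61  55  46  38  30  29  16  17  15   9  18  20  27
   39  61  80  89  94 106 127 150 169 173 175 168]
 [160 137 102  64  46  46  42  41  32  27  29  16  18  19  18  23  23  25
   48  68  88  93  96 116 142 165 174 173 173 174]
 [169 158 133  96  57  44  34  33  29  22  22  22  16  17  19  19  23  37
   50  72  86  94 104 126 157 170 173 175 174 171]
 [173 168 156 129  92  58  42  41  36  30  23  19  24  13  19  28  34  42
   58  75  90  99 117 142 162 170 173 173 171 174]
 [175 174 168 158 134 105  88  78  64  54  39  24  22  19  22  36  47  58
   63  77  90 105 128 153 168 173 170 173 171 174]
 [175 178 172 172 158 146 138 126 111  90  59  33  23  22  24  54  80  83
   74  80  93 114 141 166 169 173 176 174 172 171]
 [174 177 176 174 172 167 162 157 149 121  83  44  27  27  34  63 109 111
   92  84 102 131 154 172 171 174 172 173 171 173]
 [173 174 174 176 177 172 172 171 164 140  90  53  33  29  34  76 116 122
   97  86 110 14
[... 1271 characters left out ...]
 174 182 180]
 [176 178 176 179 175 175 174 175 175 178 174 177 174 174 177 175 177 180
  175 176 176 176 177 174 176 173 174 177 175 176]
 [177 177 175 178 178 174 177 175 179 175 178 175 174 179 178 178 177 179
  176 176 175 174 175 176 177 179 179 173 175 178]
 [175 174 177 176 177 174 176 175 173 178 174 176 176 177 177 179 178 176
  176 179 177 177 176 177 176 176 179 176 176 180]
 [175 174 177 175 178 176 176 176 178 175 177 176 176 177 178 177 178 181
  179 179 179 176 178 177 179 178 178 181 175 175]
 [179 177 179 177 176 177 176 176 179 176 177 177 177 176 178 178 178 179
  178 180 176 178 176 174 178 177 182 180 178 178]]
[[228.  185.5]
 [224.4 192.6]
 [219.7 183.9]
 [216.  190.9]]
```

Lateral offset is only a few mm at most. I'll retry the grasp with a z correction of 36 mm.

```bash
cat >> h.py <<'E'
DZ=-36.0   # reported z minus real fingertip z, found by touching the table
E
python3 - <<'E'
from fit import *
from bench import bot
x,y=522.9,148.
bot.movel([440,70,95+DZ],max_speed=250)
bot.grip(.6,40)
bot.movel([x,y,95+DZ],max_speed=250)
hit=bot.movel([x,y,39+DZ],max_speed=110,threshold=8)
s=bot.get_state(); print(hit,s["t"],s["tcp_pos"],s["contact_force"])
bot.grip(0.0,40)
s=bot.get_state(); print(s["t"],s["opening"],s["contact_force"])
if s["opening"]>.08:
    bot.movel([x,y,120+DZ],max_speed=200)
    s=bot.get_state(); print(s["t"],s["tcp_pos"],s["opening"],s["contact_force"])
E
```

```text
False 11.5833 [522.88268746 147.69978049   3.3130567 ] [ 0.28373202  0.41135414 -0.39061362]
12.0 0.1582808917169123 [-1.09690874  0.37149772  5.31101401]
12.5583 [522.4313433  147.97019537  83.38722096] 0.1611355221522755 [-0.55889746 -0.23387336 -1.42160717]
```

Held (opening 0.16, about 14 mm). Moving to hover over the wide gap and look.

```bash
python3 - <<'E'
from fit import *
from bench import bot
yw=2.838; g=np.array([533.3,-102.2])+44*np.array([-np.sin(yw),np.cos(yw)]); print(g)
bot.move_ptp([*g,120+DZ],[np.pi,0,yw])
bot.movel([*g,90+DZ],max_speed=100)
s=bot.get_state(); print(s["t"],s["tcp_pos"],s["orientation"],s["contact_force"])
a=imaging.capture("side"); cv2.imwrite("pics/side5.png",a); b=imaging.capture("top"); cv2.imwrite("pics/top5.png",b)
A=cv2.resize(a[195:285,222:302],(640,720),interpolation=cv2.INTER_CUBIC)[:600]
W=np.hstack([A,cv2.resize(b[170:220,280:330],(160,160))if 0 else np.zeros((600,160,3),np.uint8)])
W[:300,640:]=cv2.resize(b[165:225,285:317],(160,300),interpolation=cv2.INTER_CUBIC)
cv2.imwrite("pics/h1.png",W)
E
```

```text
[ 520.14617865 -144.18781947]
14.1333 [ 519.95732124 -143.19892439   53.74181823] [ 3.14140979e+00 -1.06932295e-03  2.83943352e+00] [ 0.20655399 -0.16395313  0.15869349]
```

View pics/h1.png

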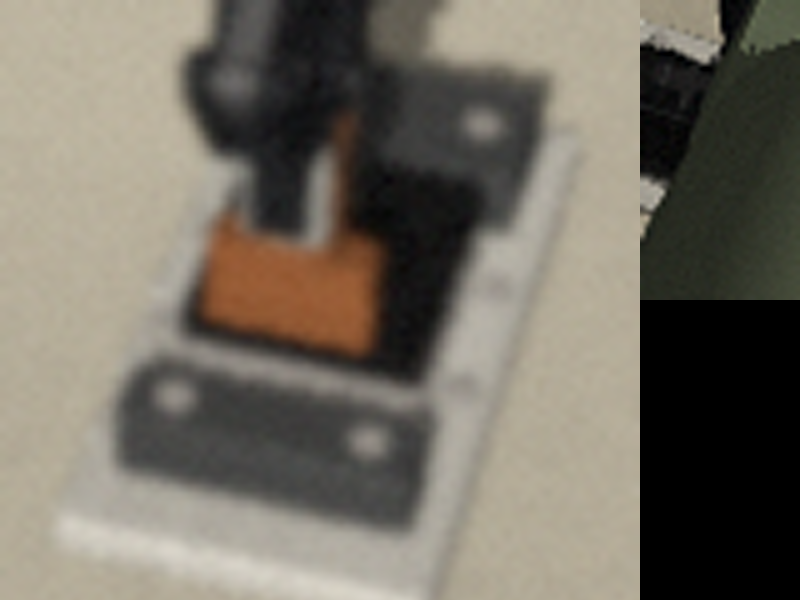

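The side view shows the blade over the lining edge, just short of the wide gap. Bottom edge runs (200,325)–(372,357), lining near edge (185,335)–(418,380), and slim stop back edge (140,357)–(435,405). Converting to relative positions:

```bash
python3 - <<'E'
from fit import *
def P(pts,z): return unproj("side",(np.array(pts)+.5)/8-.5+[222,195],z)
yw=2.838; o=np.array([533.3,-102.2]); ax=np.array([np.cos(yw),np.sin(yw)]); ay=np.array([-np.sin(yw),np.cos(yw)])
for nm,pts,z,exp in[("blade near bottom",[[200,325],[286,341],[372,357]],51,51),("lining near top",[[185,335],[418,380]],40,35),("slim back top",[[140,357],[435,405]],34,53),("slim front top",[[118,430],[418,487]],34,73),("base front top",[[60,512],[432,595]],12,93)]:
    q=P(pts,z)[:,:2]-o; print(nm,(q@ax).round(1),(q@ay).round(1),"expected",exp)
E
```

```text
blade near bottom [ 21.9  -0.8 -23.3] [51.3 50.3 49.3] expected 51
lining near top [ 27.5 -34.5] [45.5 43.3] expected 35
slim back top [ 38.1 -39.8] [51. 45.] expected 53
slim front top [ 35.9 -42.3] [77.3 73.7] expected 73
base front top [ 47.7 -50.7] [89.5 88.3] expected 93
```

Hand-read edges are inconsistent, with shadow mixed into the black. I'll fit the jig properly in each camera with a region-rendering fit on the unobstructed pictures.

```bash
cat > jf.py <<'E'
from fit import *
FACES=[((0,1,3,2)),((4,5,7,6)),((0,1,5,4)),((2,3,7,6)),((1,3,7,5))]  # -x,+x,-y,+y,top
NRM=np.array([[-1,0,0],[1,0,0],[0,-1,0],[0,1,0],[0,0,1.]])
def scene():
    f=[(box(100,186,0,12),[1,2,3,4,5])]
    f+=[(box(80,18,12,12,44),[None]*4+[6]),(box(80,8,12,12,-39),[None]*4+[7])]
    f+=[(box(80,40,12,34,-63),[8,8,8,9,10]),(box(66,70,26,40),[11,12,13,13,14]),(box(80,20,12,34,63),[8,8,15,9,10])]
    return f
def fit_jig(n,im,roi,p0,S=6,sig=.6):
    x,y,w,h=roi; obs=cv2.GaussianBlur(im[y:y+h,x:x+w].astype(np.float32),(0,0),.5); c=cam(n)[1]
    def cost(p):
        lab=np.zeros((h*S,w*S),np.uint8)
        for L,ls in scene():
            Wp=place(p,L); uv=(proj(n,Wp)-(x,y)+.5)*S-.5
            cc=place([0,0,p[2]],NRM)
            for f,nn,l in zip(FACES,cc,ls):
                if l is None or (c-Wp[list(f)].mean(0))@nn<=0: continue
                cv2.fillConvexPoly(lab,np.round(uv[list(f)]*16).astype(np.int32),l,shift=4)
        A=np.stack([cv2.resize(cv2.GaussianBlur((lab==l).astype(np.float32),(0,0),sig*S),(w,h),interpolation=cv2.INTER_AREA).ravel() for l in range(16) if (lab==l).any()],1)
        B=obs.reshape(-1,3); X=np.linalg.lstsq(A,B,rcond=None)[0]; r=np.abs(A@X-B); return np.minimum(r,40).mean()
    best=None
    for q in (p0,[p0[0]+2,p0[1]-2,p0[2]]):
        q=np.array(q); sx=np.vstack([q,q+[3,0,0],q+[0,3,0],q+[0,0,.03]])
        r=minimize(cost,q,method="Nelder-Mead",options=dict(initial_simplex=sx,xatol=.02,fatol=1e-3))
        if best is None or r.fun<best.fun: best=r
    return best.x,best.fun
if __name__=="__main__":
    t=cv2.imread("pics/top0.png"); s=cv2.imread("pics/side0.png")
    for n,im,roi in(("top",t,(248,156,86,66)),("side",s,(226,192,76,86))):
        p,f=fit_jig(n,im,roi,[533,-102,2.838]); print(n,p,f)
        print(" gap",p[:2]+44*np.array([-np.sin(p[2]),np.cos(p[2])]))
    # held spacer: side5, orange region, z of underside = 51
    a=cv2.imread("pics/side5.png"); S=8; x,y,w,h=240,215,40,32
    o=mask(cv2.resize(a[y:y+h,x:x+w],(w*S,h*S),interpolation=cv2.INTER_CUBIC)); yw=2.838
    ys,xs=np.nonzero(o); bx=[]
    for col in range(xs.min()+12,xs.max()-12,4): bx.append([col,ys[xs==col].max()+.5])
    uv=(np.array(bx)+.5)/S-.5+[x,y]; q=unproj("side",uv,51)[:,:2]
    ay=np.array([-np.sin(yw),np.cos(yw)]); ax=np.array([ay[1],-ay[0]])
    pf=np.polyfit(q@ax,q@ay,1); print("blade bottom edge slope",pf[0],"ends along x",(q@ax)[[0,-1]])
    m=(q@ax)[[0,-1]].mean(); print("blade centre xy (side)",ax*m+ay*(np.polyval(pf,m)-7))
E
python3 jf.py
```

```text
top [ 533.15342022 -100.93457264    2.8339011 ] 9.773874282836914
 gap [ 519.82760605 -142.86812337]
side [536.0859043  -99.88773547   2.82921302] 5.771576881408691
 gap [ 522.56364924 -141.75835307]
blade bottom edge slope -0.0005969774383544583 ends along x [-521.0606058  -559.29540028]
blade centre xy (side) [ 521.47759895 -142.32554944]
```

Both cameras agree: shift about 1 mm toward the lining. I'll apply that and do a guarded insertion.

```bash
cat >> h.py <<'E'
YW=2.833; GX,GY=521.0,-143.4
E
python3 - <<'E'
from fit import *; from h import *
from bench import bot
rot=[np.pi,0,YW]
bot.movel([GX,GY,48],rot,max_speed=60)
hit=bot.movel([GX,GY,13.5],max_speed=30,threshold=5)
s=bot.get_state(); print(hit,s["t"],s["tcp_pos"],s["contact_force"],s["wrist_torque"],s["opening"])
E
```

```text
True 15.4667 [ 520.73186462 -143.29681562   15.80624714] [-1.36533367  0.30794652  4.54602364] [ 0.01138091  0.13002203 -0.00405549] 0.15606016951194535
```

Contact at reported z 15.8, i.e. underside ≈12.5 mm, so it's standing on the base. Release and check.

```bash
python3 - <<'E'
from fit import *; from h import *
from bench import bot,solve_ik
bot.grip(.4,40)
bot.movel([GX,GY,85],max_speed=130)
s=bot.get_state(); print(s["t"],s["contact_force"])
bot.grip(0,60)
ay=np.array([-np.sin(YW),np.cos(YW)]); J=np.array([GX,GY])-44*ay; print(J)
o=[(abs(q[5]),k) for k in(YW-np.pi/2,YW-1.5*np.pi) if (q:=solve_ik([*J,85],[np.pi,0,k])) is not None]; print(o)
bot.move_ptp([*J,85],[np.pi,0,min(o)[1]])
s=bot.get_state(); print(s["t"],s["tcp_pos"],s["orientation"],s["opening"])
a=imaging.capture("side"); cv2.imwrite("pics/side6.png",a)
A=cv2.resize(a[185:285,222:302],(480,600),interpolation=cv2.INTER_CUBIC); cv2.imwrite("pics/h2.png",A)
E
```

```text
16.4917 [ 0.83757242 -0.16709348  0.02280424]
[ 534.36359515 -101.47847421]
[(np.float64(1.5559865258142533), 1.2622036732051036), (np.float64(1.5856061277755398), -1.8793889803846895)]
18.3833 [ 534.35903189 -101.52979083   85.00141214] [-3.14158268e+00  2.11114537e-05  1.26265553e+00] 0.0039914679921897655
```

View pics/h2.png

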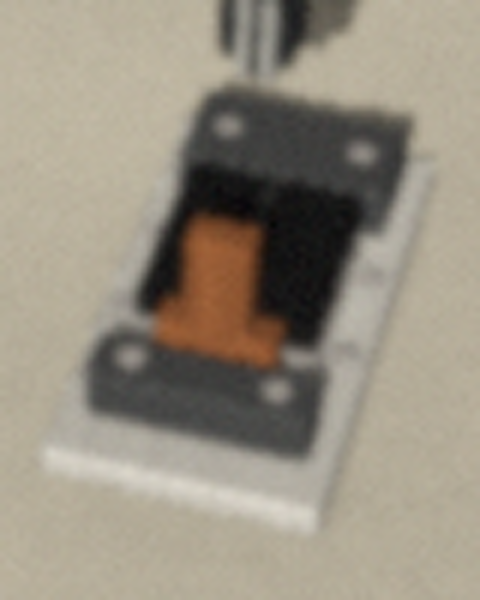

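The spacer stands upright in the wide gap, blade between lining and slim stop. Shut fingers are above the lining. Now press, guarded.

```bash
python3 - <<'E'
from fit import *; from h import *
from bench import bot
J=[534.36,-101.48]
bot.movel([*J,15],max_speed=120,threshold=6)
def st(h=None):
    s=bot.get_state(); print(h,round(s["t"],2),s["tcp_pos"].round(2),s["contact_force"].round(1)); return s
st()
h=bot.movel([*J,-8],max_speed=15,threshold=3.0); st(h)
h=bot.movel([*J,-9],max_speed=10,threshold=16); st(h)
bot.dwell(.4); st()
E
```

```text
None 19.17 [ 534.74 -101.62   15.36] [ 0.7  0.6 -0.2]
True 20.05 [ 534.28 -101.46    2.67] [-0.  -1.1  4.7]
True 20.73 [ 534.28 -101.46   -1.96] [-1.5  0.8  8.6]
None 21.12 [ 534.33 -101.48   -1.88] [-2.2  0.1  8.4]
```

```bash
python3 - <<'E'
from fit import *; from h import *
from bench import bot
J=[534.36,-101.48]
for z in (-2.5,-3,-3.5,-4,-4.5,-5):
    h=bot.movel([*J,z],max_speed=8,threshold=18); bot.dwell(.15)
    f=[]; 
    for _ in range(5): s=bot.get_state(); f.append(s["contact_force"][2]); bot.dwell(.03)
    print(z,h,round(s["t"],2),s["tcp_pos"].round(2),np.mean(f).round(1))
    if np.mean(f)>20: break
E
```

```text
-2.5 False 21.66 [ 534.37 -101.48   -2.01] 8.8
-3 False 22.23 [ 534.34 -101.47   -2.19] 11.6
-3.5 False 22.79 [ 534.37 -101.49   -2.23] 15.9
-4 False 23.36 [ 534.44 -101.51   -2.25] 20.0
-4.5 False 23.93 [ 534.45 -101.5    -2.3 ] 23.9
```

Hard stop: z stays at −2.25 while force rises past 10 N to 24 N, so the lining is flush. A last look before handing in.

```bash
python3 - <<'E'
from fit import *
a=imaging.capture("side"); cv2.imwrite("pics/side7.png",a)
A=cv2.resize(a[185:285,222:302],(480,600),interpolation=cv2.INTER_CUBIC); cv2.imwrite("pics/h3.png",A)
b=cv2.imread("pics/side0.png"); d=cv2.absdiff(a,b).max(2); print("changed px right half (bystanders)",(d[:,300:]>40).sum())
E
```

```text
changed px right half (bystanders) 683
```

View pics/h3.png

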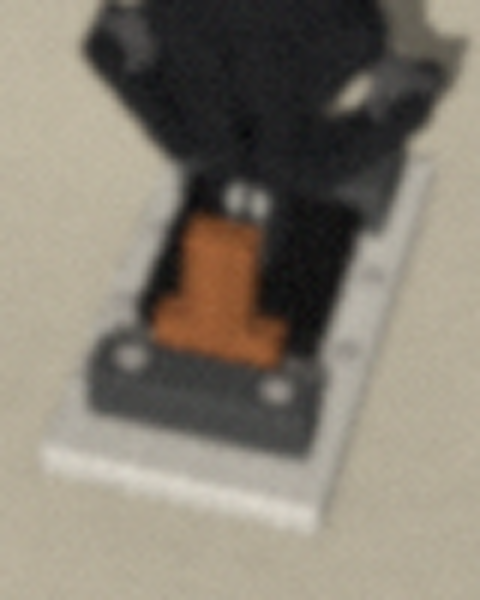

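The spacer is unchanged and upright, and the fingers hold the lining down.

```bash
python3 - <<'E'
from bench import bot
s=bot.get_state(); print(s["t"],s["tcp_pos"],s["contact_force"]); bot.sign_off()
E
```

```text
24.0083 [ 534.4666066  -101.50230157   -2.28576005] [-6.33691811  2.05253272 23.76021176]
the job is handed in; nothing more can be done
```

The job is handed in at 24.0 s. The spacer stands in the wide gap on the jig's base, and the shut fingertips are holding the lining down flush.

- **Grasp:** The first grasp closed on nothing and did not move the spacer. The real fingertips are about 36 mm higher than the reported TCP. I measured this with a light touch on bare table, and the second grasp with that correction held.
- **Fit:** I shifted the spacer about 1 mm toward the lining, on which both cameras agreed. It then slid in without catching and met the base with its underside at about 12.5 mm (base plate 12 mm). The last picture shows it upright after the press. I did not try the tight side.
- **Press:** Below 34 mm the lining stopped moving (height change under 0.2 mm) while the force rose from about 12 N to 24 N. That is past the 10 N needed for flush.
- **Cameras:** The two disagreed by about 2–3 mm on the jig's absolute position. I relied on relative measurements and touch instead.
- **Bystanders:** I did not check each one separately. The picture comparison counted 683 changed pixels in the right of the view; I put that down to the arm and its shadow without checking. The arm made no unexpected contact.

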